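Click the mixer shafts onto the clip rack in order of length

ROBOT

A 7-joint arm with a two-finger parallel gripper is mounted at the origin on the work surface; the furniture and walls round the work are solid. World frame = base frame: x ahead of the robot, y to its left, z up, the work surface at z = 0. Lengths are in mm, angles in rad, forces in N, time in s.
With the tool pointing down it reaches from about 400 to 875 mm from the base axis. Payload 4.4 kg.
Tool frame: the origin (TCP) lies on the centre line of the jaws, within the pads' length; the fingertips stand 25 mm ahead of it and the grasp point (between the pads) lies 6 mm ahead of it (ctrl.finger_overhang is the distance from the TCP to the fingertips, in mm); z points along the fingers, y is the line along which they close (so a half turn about z gives the same grasp; the last joint's range is limited). The gripper opens to 85 mm and grips with 20 to 120 N. Pads are 22 mm wide; open, the fingers measure 114 mm over their backs; the gripper's body (76 mm by 85 mm) begins 54 mm behind the grasp point. The pads swing forward as they close: fully open they stand 13 mm farther back than shut.
Start: joints at [-1.39, 0.628, 0.038, 1.517, -0.027, 0.996, -0.02], TCP at [158.772, 630.324, 256.313] pointing down, gripper open.
Joint ranges: [-3.06, 3.06], [-0.37, 2.12], [-1.25, 1.32], [0.18, 2.47], [-1.1, 4.24], [0.23, 1.98], [-2.94, 2.94]. Speed limits (rad/s): [2.57, 2.57, 3.14, 3.14, 3.14, 3.14, 3.14].

INTERFACE

Orientations are given as [roll, pitch, yaw] about the fixed x, y, z axes, in that order (R = Rz(yaw) Ry(pitch) Rx(roll)).
In Python, from cell import ctrl gives the robot as it stands. The module is installed in compiled form; this text tells all that it offers.
- The arm moves only by the tool play_rows, never from a script. Its argument "targets" is a list of rows, each a list of 5 numbers: the closure, from 0 (fully open) to 1 (shut), then the shift along the tool's x, y, z in cm, then the turn about the tool's z in degrees. In form: [[gripper, dx, dy, dz, spin], ...]. A call has 1 to 10 rows; each row is the pose to reach, as a shift and turn from the pose commanded when the call began, along the tool's axes at that moment; what a row does not reach only later rows make up. A row lasts 1/10 s, in which the tool goes at most 50 mm and 8.59 degrees, less where a joint would pass 70% of its speed; a pose out of reach is approached as far as the arm can. A call with a gripper value outside its range is refused whole. The fingers move at their own pace and stop on an object; the grip force is fixed at half the most. Time passes only in rows, so rows that repeat a pose let the fingers close. It gives the time, the measured TCP pose, the force, the opening and the grip force at its end, in the units of the state.
- ctrl.read_state(): the state, without advancing time (a new reading comes with each control period).
- ctrl.get_image(name): name is "scene" or "top" or "wrist"; returns (picture, depth): 400x640x3 uint8, red, green, blue; 400x640 float32, mm along the optical axis (not along the pixel's ray), 0 where there is no reading.
- ctrl.calibration(name): a dict with "vfov" (degrees; the focal length in pixels is half the picture's height over the tangent of half this angle, whatever the lens; pixels are square), "cx", "cy" (the principal point, pixels), "k1" (the pictures are not rectified: a ray, as slopes to the right and down, at radius r is drawn at 1 + k1 r^2 times it, then the intrinsics apply), "extrinsics" (4x4, takes a point from camera to world coordinates); the wrist camera has in their place "mount" (4x4, takes a point from camera to tool coordinates, whose origin is the TCP and whose axes are the flange's). Camera axes: x right, y down, z forward; pixel columns grow to the right and rows downward; lengths in mm; the calibration is good to about 2 mm. A picture is of the moment at which its call begins: read the wrist's pose just before it. calibration takes no time and is no camera call.
- ctrl.finish_job(): hands the job in; it is judged then, once.
Trained networks look in the newest picture that a camera, given by its name, has taken for a name from the list of things; names that differ only in an ending like _2 or _b are one class to them, and where a whole thing is asked for, a point or a joint stands for the part that bears it (a point fixed in the world has none). Each returns a list of dicts, best first, with "confidence" (0 to 1); they miss things now and then, are a little off and sometimes report something else, mostly with a low value. They report only what shows in the picture. A call takes as long as a camera call. They do not tell look-alikes from the thing itself.
- ctrl.search_frame(camera, name): "bbox" ([left, top, right, bottom] in pixels, round what is visible of it).
- ctrl.trace(camera, name): "pixels" (400x640 bool, what is visible of it) and "bbox" ([left, top, right, bottom] in pixels, round what is visible of it).
The state is a dict: "clock": time; "qpos": joint angles; "qd": joint speeds; "tau": joint torques, N m; "eef_pos": TCP position; "tool_rot": TCP orientation; "force": force on the tool from outside, world axes, zero at the start; "torque": the same for the moment, N m; "width": finger opening in mm; "gripper_force": force on a finger pad.
Only numpy, scipy, OpenCV 4.12 (cv2) and the standard library are available. Lean on these libraries where they do the work, as an engineer would, in place of code of your own. Each camera call takes 0.05 s, during which the arm holds its last target. There are 200 camera calls.

TASK

Put the two loose mixer shafts away on the sloped clip rack so that the three shafts stand in order of length, the shortest in the clips nearest the robot and the longest in the farthest ones; the medium one is already in the middle. Press each shaft square to the sloped board until it clicks fully home in both its upper and lower clip, with its black sleeve between the two rails, let go, and leave the other things standing about undisturbed.

Things in the scene. Friction and masses are not known exactly. Their poses are not given: they have to be found in the camera images.
- shaft_short_center (a point): Steel shaft, 12 mm thick, 110 mm long, 70 g, black square grip sleeve (24 x 24 mm, 44 mm long) round its middle. The shortest of the three. Point: its centre; x along the shaft, z up out of a flat of the sleeve. Both ends serve alike. Lies on the worktop left of the rack on its sleeve (centre 12 mm up), within 25 degrees of world x; the two loose shafts may have swapped places.
- shaft_long_center (a point): Steel shaft, 12 mm thick, 190 mm long, 100 g, black square grip sleeve (24 x 24 mm, 44 mm long) round its middle. The longest of the three. Point: its centre; x along the shaft, z up out of a flat of the sleeve. Both ends serve alike. Lies on the worktop left of the rack on its sleeve (centre 12 mm up), within 25 degrees of world x; the two loose shafts may have swapped places.
- shaft_medium_center (a point): Steel shaft, 12 mm thick, 150 mm long, 85 g, black square grip sleeve (24 x 24 mm, 44 mm long) round its middle. Already home in the rack's middle clips, and stays there. Point: its centre; x along the shaft, z up out of a flat of the sleeve. Both ends serve alike. 
- rack: Aluminium stand 206 mm wide, fixed, at varying place and yaw. Origin under its middle, z up; x horizontal, in the direction in which the board rises (to the right and ahead). The board (120 mm along the slope) slopes at 25 degrees, so its face looks up and to the left and back; the rails run ahead and to the left. A wall with trunking and socket boxes stands 0.6 m ahead of the robot: keep the long shaft off it.
- board: The sloped board; origin at the middle of its face, x up the slope, z square out of it. Two steel rails cross it 76 mm apart (64 mm clear between the clips on them), each with three spring clips. A shaft lies up the slope in one clip of each rail, its sleeve in the free space between the rails, where fingers have room too.
- clip_near (a point): Nearest clips: where a shaft's centre lies when home in the lower and upper clip, 30 mm above the sloped board. x runs up the slope along the shaft, y along the rails away from the robot, z square out of the board. 66 mm nearer the robot than the middle clips. Empty at the start. 
- clip_middle (a point): Middle clips: where a shaft's centre lies when home in the lower and upper clip, 30 mm above the sloped board. x runs up the slope along the shaft, y along the rails away from the robot, z square out of the board. Each clip is a V seat between two sprung jaws; lip tips 20 mm outside the home point, 20 mm apart; noses 7 mm outside it, 6 mm apart. Pushing in takes about 12 N, most at 12 mm short of home; from 6 mm on it snaps in. 
- clip_far (a point): Farthest clips: where a shaft's centre lies when home in the lower and upper clip, 30 mm above the sloped board. x runs up the slope along the shaft, y along the rails away from the robot, z square out of the board. 66 mm beyond the middle clips. Empty at the start. 
- jar_black: Bystander: white jar with black lid, 71 mm wide, 66 mm high, right of the rack; origin under its centre.
- slide_box: Bystander: grey-blue slide box 95x105x37 mm, near the robot; origin under its centre.
- bottle_white: Bystander: white plastic bottle with a nozzle cap, 53 mm wide, 131 mm high, far right; origin under its centre.
Mind the look-alikes: they are no part of the job. Leave any orange or yellow look-alike of the part that bears shaft_short_center alone.

How it is judged (in metres and radians):
At the end, for the whole second after the job is handed in: The short shaft is home in the clips nearest the robot, the medium one in the middle and the long one in the farthest: each centre within 4 mm of its clip point across and out of the board, within 14 mm along the shaft, lying within 0.08 rad (4.6 degrees) of the clip's direction, and at rest (x of shaft_short_center in the frame of clip_near between -0.014 and 0.014 m and y of shaft_short_center in the frame of clip_near between -0.004 and 0.004 m and z of shaft_short_center in the frame of clip_near between -0.004 and 0.004 m and angle between the x axis of shaft_short_center and the x axis of clip_near, either way round below 0.08 rad and x of shaft_medium_center in the frame of clip_middle between -0.014 and 0.014 m and y of shaft_medium_center in the frame of clip_middle between -0.004 and 0.004 m and z of shaft_medium_center in the frame of clip_middle between -0.004 and 0.004 m and angle between the x axis of shaft_medium_center and the x axis of clip_middle, either way round below 0.08 rad and x of shaft_long_center in the frame of clip_far between -0.014 and 0.014 m and y of shaft_long_center in the frame of clip_far between -0.004 and 0.004 m and z of shaft_long_center in the frame of clip_far between -0.004 and 0.004 m and angle between the x axis of shaft_long_center and the x axis of clip_far, either way round below 0.08 rad and linear speed of each of shaft_short, shaft_medium, shaft_long below 0.02 m/s); the robot touches nothing.
It fails at once if the jar black is moved by more than 30 mm (distance of jar_black from where it was at the start of the episode above 0.03 m).
It fails at once if the slide box is moved by more than 30 mm (distance of slide_box from where it was at the start of the episode above 0.03 m).
It fails at once if the bottle white is moved by more than 30 mm (distance of bottle_white from where it was at the start of the episode above 0.03 m).
It also fails if it takes over 58 s, if anything falls off the work surface, if the arm or the gripper's body presses on something with over 40 N, if the wrist force passes 120 N, or if a joint passes its speed limit or range.

## Working session

There is one attempt and no reset: what is moved stays moved. The work goes in short steps, Python scripts to look and compute and a tool call to move; the robot and the scene stay as the last step left them, time stands still between calls to the robot, and variables do not carry over. Pictures are saved under pics/ and viewed, at most 10 in all, crops included, and the job is handed in when it is done.

Besides the shell and the picture viewer there is one more tool, called after "Emit:" in YAML: its name, and indented under it one key for each argument. play_rows: Moves the arm, as the interface text tells. Its arguments: {"type":"object","properties":{"targets":{"type":"array"}},"required":["targets"]}

```bash
mkdir -p pics; cat > h.py <<'E'
import numpy as np, cv2
from cell import ctrl
from scipy.spatial.transform import Rotation as R
def cam(n):
    c=ctrl.calibration(n); f=200/np.tan(np.radians(c['vfov'])/2)
    return c,f
def ext(n,s=None):
    c=ctrl.calibration(n)
    if 'extrinsics' in c: return np.array(c['extrinsics'])
    T=np.eye(4); T[:3,:3]=R.from_euler('xyz',s['tool_rot']).as_matrix(); T[:3,3]=s['eef_pos']
    return T@np.array(c['mount'])
def rays(n,uv):
    c,f=cam(n); uv=np.atleast_2d(uv).astype(float)
    d=(uv-[c['cx'],c['cy']])/f; p=d.copy()
    for _ in range(10): p=d/(1+c['k1']*(p**2).sum(1,keepdims=True))
    return np.c_[p,np.ones(len(p))]
def cloud(n,depth,mask,s=None):
    v,u=np.nonzero(mask&(depth>0)); p=rays(n,np.c_[u,v])*depth[v,u][:,None]
    T=ext(n,s); return p@T[:3,:3].T+T[:3,3]
def save(name,im): cv2.imwrite('pics/'+name,im[:,:,::-1])
E
python3 - <<'E'
from h import *
s=ctrl.read_state(); print(s)
for n in ['scene','top','wrist']:
    s=ctrl.read_state();im,d=ctrl.get_image(n); save(n+'0.png',im); np.savez(n+'0.npz',im=im,d=d)
    print(n,ctrl.calibration(n)['vfov'],ext(n,s).round(2).tolist())
for n in ['scene','top']:
  for t in ['shaft_short_center','shaft_long_center','shaft_medium_center','rack']:
    for r in ctrl.search_frame(n,t): print(n,t,r)
E
```

```text
{'clock': 0.0, 'qpos': array([-1.38977633,  0.62934054,  0.03843628,  1.5183934 , -0.02704231,
        0.9962876 , -0.01999097]), 'qd': array([-0.00098773,  0.00035495,  0.00086596,  0.00068704, -0.0019789 ,
        0.00021377, -0.00099587]), 'tau': array([-5.53980335e-04, -5.63407195e+01,  1.22596655e+00, -1.93456417e+01,
        1.09462984e-02,  1.02675083e-02,  1.06324259e-05]), 'eef_pos': array([158.62297698, 629.74203993, 255.38442137]), 'tool_rot': array([-3.13968100e+00, -1.33615970e-05,  2.89476267e+00]), 'force': array([0.18617252, 0.64269224, 0.82607931]), 'torque': array([-0.02429851,  0.06957966,  0.02414243]), 'gripper_force': 0.0, 'width': 85.48105043788122}
scene 52.9368854664951 [[-0.99, 0.07, -0.15, 640.06], [0.17, 0.48, -0.86, 1396.03], [0.01, -0.87, -0.49, 857.11], [0.0, 0.0, 0.0, 1.0]]
top 57.45494348494937 [[0.02, -1.0, 0.06, 363.46], [-1.0, -0.02, 0.02, 60.89], [-0.02, -0.06, -1.0, 1163.35], [0.0, 0.0, 0.0, 1.0]]
wrist 64.22531161253724 [[0.25, 0.93, 0.28, 86.21], [0.97, -0.23, -0.07, 648.34], [-0.0, 0.29, -0.96, 372.53], [0.0, 0.0, 0.0, 1.0]]
scene shaft_short_
[... 638 characters left out ...]
dence': 0.69}
scene rack {'bbox': [265.8, 186.7, 316.3, 226.5], 'confidence': 0.83}
scene rack {'bbox': [298.2, 248.8, 331.0, 261.2], 'confidence': 0.67}
scene rack {'bbox': [287.7, 181.2, 299.0, 212.6], 'confidence': 0.63}
top shaft_short_center {'bbox': [170.1, 174.8, 199.3, 191.4], 'confidence': 0.74}
top shaft_short_center {'bbox': [288.7, 195.4, 319.6, 208.5], 'confidence': 0.64}
top shaft_short_center {'bbox': [260.7, 174.1, 269.9, 209.1], 'confidence': 0.45}
top shaft_long_center {'bbox': [338.5, 136.7, 393.1, 214.4], 'confidence': 0.35}
top shaft_medium_center {'bbox': [338.3, 168.8, 386.6, 186.1], 'confidence': 0.71}
top rack {'bbox': [338.0, 138.3, 394.7, 211.7], 'confidence': 0.7}
```

```bash
python3 - <<'E'
from h import *
t=np.load('top0.npz')['im'][90:260,140:460]; s=np.load('scene0.npz')['im'][130:350,200:420]
cv2.imwrite('pics/c0.png',cv2.resize(t,None,fx=2.5,fy=2.5,interpolation=cv2.INTER_CUBIC)[:,:,::-1])
E
```

```text
(no output)
```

View pics/c0.png

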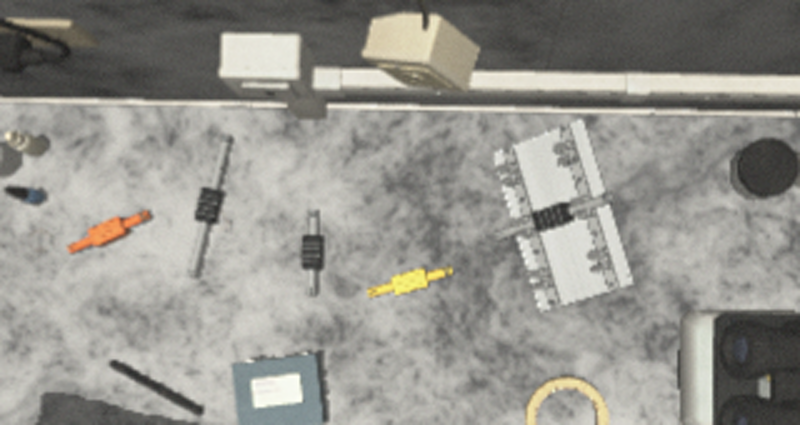

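View pics/scene0.png

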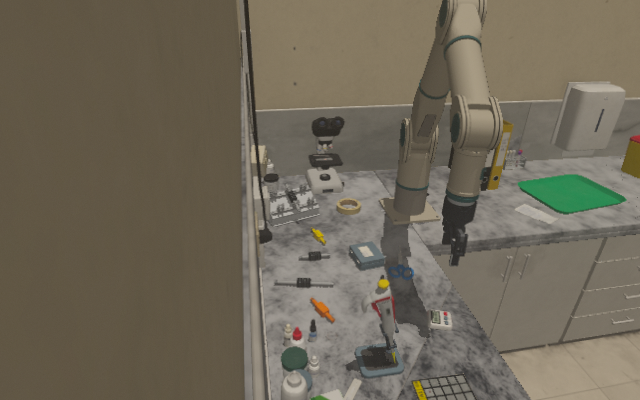

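View pics/wrist0.png

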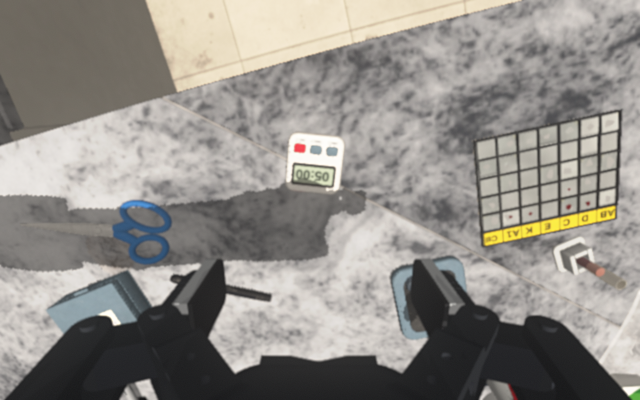

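```bash
python3 - <<'E'
from h import *
z=np.load('top0.npz'); im,d=z['im'],z['d']
ctrl.get_image('top')
def px(uv,h):
    r=rays('top',uv); T=ext('top'); w=r@T[:3,:3].T; t=(h-T[2,3])/w[:,2]; return (w*t[:,None]+T[:3,3]).round(1)
hsv=cv2.cvtColor(im,cv2.COLOR_RGB2GRAY)
for nm,uv in dict(long=(223,172),short=(265,190)).items():
    u,v=uv; m=np.zeros(d.shape,bool); m[v-35:v+36,u-20:u+21]=1
    P=cloud('top',d,m); q=P[(P[:,2]>7)&(P[:,2]<60)&(P[:,0]<590)]
    sl=q[q[:,2]>19]; c=q[:,:2].mean(0); w,V=np.linalg.eigh(np.cov(q[:,:2].T)); a=(q[:,:2]-c)@V[:,1]
    print(nm,len(q),len(sl),c.round(1),sl.mean(0).round(1),np.degrees(np.arctan2(*V[::-1,1])).round(1),a.min(),a.max(),q[:,2].max())
m=np.zeros(d.shape,bool); m[130:220,330:400]=1
P=cloud('top',d,m); q=P[(P[:,2]>10)&(P[:,0]<620)]; print('rack',len(q),q.min(0),q.max(0))
A=np.c_[q[:,:2],np.ones(len(q))]; k=np.ones(len(q),bool)
for _ in range(10):
    p=np.linalg.lstsq(A[k],q[k,2],rcond=None)[0]; r=q[:,2]-A@p; k=np.abs(r)<4
print(p,k.sum(),'slope',np.degrees(np.arctan(np.hypot(*p[:2]))),'dir',np.degrees(np.arctan2(p[1],p[0])))
# corners of rack px in crop
print(px(np.array([(497,150),(582,120),(632,283),(545,310)])/2.5+[140,90],40))
print('table z',np.median(cloud('top',d,np.pad(np.ones((10,10),bool),((230,160),(300,330))))[:,2]))
# wall
E
```

```text
long 289 128 [502.  405.7] [503.3 405.4  23. ] 167.9 -90.01142386855997 90.29230283837107 30.407792215288055
short 193 113 [447.1 270.8] [450.4 271.5  23.5] -177.7 -105.19258928058382 105.97937461292983 28.798848844092845
rack 2670 [ 382.41989704 -122.15192385   10.0254866 ] [619.97523566  42.96095798 144.35159512]
[ 0.10913279 -0.31202154  4.60802741] 892 slope 18.291623788612522 dir -70.72218308069573
[[ 579.7   40.1   40. ]
 [ 619.2  -64.5   40. ]
 [ 418.  -128.7   40. ]
 [ 382.5  -22.8   40. ]]
table z 0.6347285236424796
```

Emit:
play_rows:
  targets:
    - [0, -4, -2.3, 0, 0]
    - [0, -8, -4.6, 0, 0]
    - [0, -12, -6.9, 0, 0]
    - [0, -16.4, -9.2, 0, 0]
    - [0, -20.5, -11.5, 0, 0]
    - [0, -24.6, -13.8, 0, 0]
    - [0, -28.7, -16.1, 0, 0]
    - [0, -32.8, -18.4, 0, 0]
    - [0, -36.8, -20.7, 0, 0]
    - [0, -36.8, -20.7, 0, 0]

```text
clock: 1.6
eef_pos: [471.3, 332.3, 256.6]
tool_rot: [-3.139, 0.005, 2.883]
force: [-1.2, -0.7, 0.5]
width: 85.1
gripper_force: 0.0
```

```bash
python3 - <<'E'
from h import *
s=ctrl.read_state(); im,d=ctrl.get_image('wrist'); save('w1.png',im); np.savez('w1.npz',im=im,d=d,eef=s['eef_pos'],rot=s['tool_rot'])
print(s['clock'],s['eef_pos'],s['tool_rot'],s['qpos'])
E
```

```text
1.6 [471.31486613 332.31254272 256.62970258] [-3.13899301  0.0052717   2.8826483 ] [-0.70082866  0.52105445  0.05309588  1.72972945 -0.02657849  0.89042825
  0.67377196]
```

View pics/w1.png

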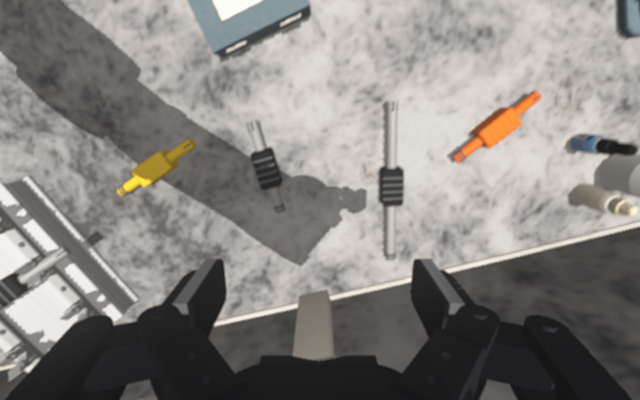

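```bash
cat >> h.py <<'E'
def towin(s,tgt):
    """world target TCP -> (dx,dy,dz) cm in tool axes"""
    Rm=R.from_euler('xyz',s['tool_rot']).as_matrix(); return (Rm.T@(np.array(tgt)-s['eef_pos'])/10).round(2)
def shaftfit(n,d,box,s,zmin=6):
    m=np.zeros(d.shape,bool); l,t,r,b=box; m[t:b,l:r]=1
    P=cloud(n,d,m,s); q=P[(P[:,2]>zmin)&(P[:,2]<40)]; c=q.mean(0)
    for _ in range(3):
        (vx,vy,x0,y0)=cv2.fitLine(q[:,:2].astype(np.float32),cv2.DIST_HUBER,0,.01,.01).ravel(); ax=np.array([vx,vy]); 
        q=q[np.abs((q[:,:2]-[x0,y0])@[-vy,vx])<18]
    a=(q[:,:2]-[x0,y0])@ax; lo,hi=np.percentile(a,[.5,99.5]); sl=q[q[:,2]>20]; sa=(sl[:,:2]-[x0,y0])@ax
    return dict(n=len(q),mid=(np.array([x0,y0])+ax*(lo+hi)/2).round(1),sleeve=(np.array([x0,y0])+ax*(sa.min()+sa.max())/2).round(1),L=hi-lo,az=np.degrees(np.arctan2(vy,vx)),zmax=np.percentile(q[:,2],98))
E
python3 - <<'E'
from h import *
z=np.load('w1.npz'); s=dict(eef_pos=z['eef'],tool_rot=z['rot'])
for b in [(365,85,420,270),(235,110,300,225)]: print(shaftfit('wrist',z['d'],b,s))
P=cloud('wrist',z['d'],np.pad(np.ones((20,20),bool),((100,280),(320,300))),s); print(np.median(P[:,2]))
s=ctrl.read_state(); print(s['eef_pos'])
E
```

```text
{'n': 2179, 'mid': array([506.2, 407.7]), 'sleeve': array([506.4, 407.6]), 'L': np.float64(187.6503740666109), 'az': np.float32(-11.7267065), 'zmax': np.float64(24.678252301077627)}
{'n': 1520, 'mid': array([449.7, 276.9]), 'sleeve': array([449.9, 276.9]), 'L': np.float64(108.10142934835073), 'az': np.float32(0.40531456), 'zmax': np.float64(24.911781755448796)}
-0.5750367792644795
[468.25386012 335.87384217 256.45457917]
```

Emit:
play_rows:
  targets:
    - [0, 0, -2, 3, -5]
    - [0, 0, -4, 7, -10]
    - [0, 0, -6.5, 10.5, -15]
    - [0, 0, -6.5, 13.6, -15]
    - [0, 0, -6.5, 13.6, -15]
    - [0, 0, -6.5, 13.6, -15]

```text
clock: 2.25
eef_pos: [448.9, 278.1, 120.7]
tool_rot: [3.141, -0.0, -3.125]
force: [0.6, 0.8, 1.0]
width: 85.4
gripper_force: 0.0
```

```bash
python3 - <<'E'
from h import *
s=ctrl.read_state(); im,d=ctrl.get_image('wrist'); save('w2.png',im)
print(s['clock'],s['eef_pos'],s['tool_rot'])
for r in ctrl.search_frame('wrist','shaft_short_center'):
    b=[int(x) for x in r['bbox']]; print(r); print(shaftfit('wrist',d,(b[0]-30,b[1]-40,b[2]+30,b[3]+40) if b[3]-b[1]>80 else (b[0]-40,b[1]-100,b[2]+40,b[3]+100),s))
print(ctrl.read_state()['eef_pos'])
E
```

```text
2.25 [448.93068969 278.12372655 120.67476363] [ 3.14074588e+00 -2.07112720e-04 -3.12519856e+00]
{'bbox': [565.4, 217.0, 639.4, 279.4], 'confidence': 0.86}
{'n': 1826, 'mid': array([476.5, 510.3]), 'sleeve': array([469.9, 518.7]), 'L': np.float64(61.92373822738121), 'az': np.float32(-51.946655), 'zmax': np.float64(23.96163802310994)}
{'bbox': [299.0, 139.3, 331.3, 283.1], 'confidence': 0.81}
{'n': 3350, 'mid': array([449.4, 275.5]), 'sleeve': array([449.4, 275.5]), 'L': np.float64(108.43448672575893), 'az': np.float32(0.50810355), 'zmax': np.float64(24.581781317735725)}
{'bbox': [69.9, 138.1, 211.0, 193.8], 'confidence': 0.78}
{'n': 3801, 'mid': array([415.1, 150.8]), 'sleeve': array([415.2, 150.5]), 'L': np.float64(108.52139201733998), 'az': np.float32(-73.04742), 'zmax': np.float64(24.61553345813084)}
[450.00107105 278.59649673 121.93837592]
```

View pics/w2.png

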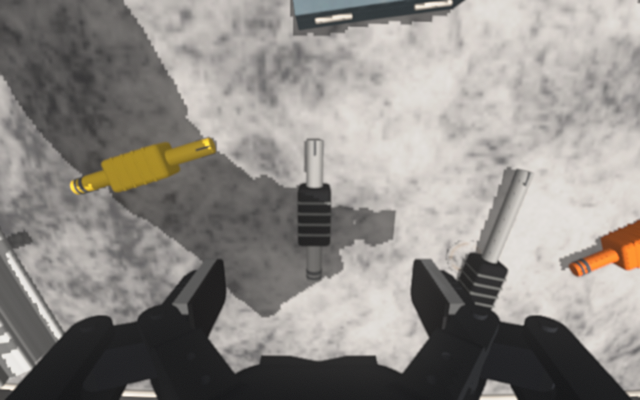

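Emit:
play_rows:
  targets:
    - [0, 0, -0.2, 4.5, 0]
    - [0, 0, -0.2, 9.2, 0]
    - [0.3, 0, -0.2, 9.2, 0]
    - [1, 0, -0.2, 9.2, 0]
    - [1, 0, -0.2, 9.2, 0]
    - [1, 0, -0.2, 9.2, 0]
    - [1, 0, -0.2, 9.2, 0]
    - [1, 0, -0.2, 9.2, 0]
    - [1, 0, -0.2, 9.2, 0]
    - [1, 0, -0.2, 9.2, 0]

```text
clock: 3.35
eef_pos: [451.0, 275.9, 31.5]
tool_rot: [3.138, 0.005, -3.127]
force: [-0.5, 0.2, 9.6]
width: 22.3
gripper_force: 59.6
```

Emit:
play_rows:
  targets:
    - [1, 0, 0, -3, 0]
    - [1, 0, 0, -7, 0]
    - [1, 0, -1, -11, 8]
    - [1, -0.5, -3.5, -15, 16]
    - [1, -1, -7, -18, 24]
    - [1, -1.5, -11, -20, 32]
    - [1, -2, -15, -22, 40]
    - [1, -2.5, -20, -22, 48]
    - [1, -3, -24, -22, 56]
    - [1, -4, -28, -22, 64]

```text
clock: 4.35
eef_pos: [492.9, -6.3, 250.5]
tool_rot: [3.138, -0.0, 2.033]
force: [0.7, 0.2, -1.2]
width: 23.0
gripper_force: 59.3
```

Emit:
play_rows:
  targets:
    - [1, 0.5, -4.5, 0, 7]
    - [1, 1, -9, 0, 7]
    - [1, 1, -9, 0, 7]

```text
clock: 4.65
eef_pos: [401.3, -38.3, 248.9]
tool_rot: [-3.137, -0.004, 1.912]
force: [1.7, -0.1, -0.2]
width: 22.5
gripper_force: 59.4
```

Emit:
play_rows:
  targets:
    - [1, -3, 3, 0, 0]
    - [1, -6, 6, 0, 0]
    - [1, -8, 8, 0, 0]
    - [1, -8, 8, 0, 0]
    - [1, -8, 8, 0, 0]

```text
clock: 5.15
eef_pos: [510.9, -84.3, 249.1]
tool_rot: [3.141, -0.0, 1.917]
force: [-0.4, 0.1, -1.5]
width: 22.8
gripper_force: 59.4
```

```bash
python3 - <<'E'
from h import *
s=ctrl.read_state(); im,d=ctrl.get_image('wrist'); save('w3.png',im); np.savez('w3.npz',im=im,d=d,eef=s['eef_pos'],rot=s['tool_rot'])
print(s['clock'],s['eef_pos'],s['tool_rot'])
for t in ['rack','shaft_medium_center']:
    for r in ctrl.search_frame('wrist',t): print(t,r)
E
```

```text
5.15 [510.86528971 -84.33775373 249.12322269] [ 3.14054916e+00 -4.64915781e-04  1.91717160e+00]
rack {'bbox': [207.3, 55.6, 436.8, 203.9], 'confidence': 0.75}
shaft_medium_center {'bbox': [310.6, 34.7, 342.0, 154.3], 'confidence': 0.97}
```

View pics/w3.png

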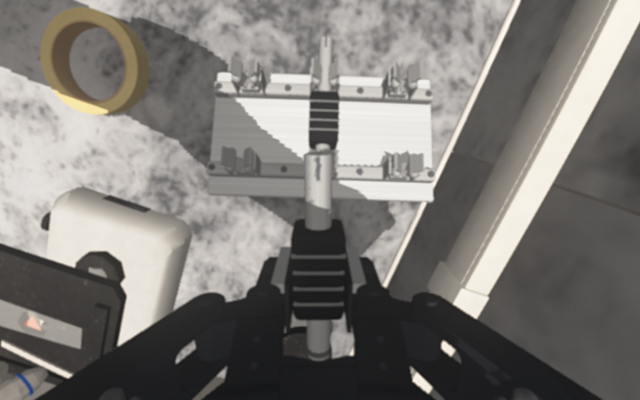

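```bash
python3 - <<'E'
from h import *
z=np.load('w3.npz'); s=dict(eef_pos=z['eef'],tool_rot=z['rot']); im,d=z['im'],z['d']
m=np.zeros(d.shape,bool); m[30:205,200:445]=1
P=cloud('wrist',d,m,s); vu=np.argwhere(m&(d>0))
b=np.zeros_like(m); b[102:150,222:300]=1; b[102:150,350:425]=1
B=cloud('wrist',d,b,s); k=np.ones(len(B),bool)
for _ in range(15):
    c=B[k].mean(0); n=np.linalg.svd(B[k]-c,full_matrices=0)[2][2]; n*=np.sign(n[2]); r=(B-c)@n; k=np.abs(r-np.median(r[k]))<2
print('n',n,'slope',np.degrees(np.arccos(n[2])),'upaz',np.degrees(np.arctan2(-n[1],-n[0])),k.sum(),r[k].std())
h=(P-c)@n
# medium steel: pixels at cols 316-335 rows 36-85 ; sleeve rows 95-140
def sub(r0,r1,c0,c1): return (vu[:,0]>=r0)&(vu[:,0]<r1)&(vu[:,1]>=c0)&(vu[:,1]<c1)
S=sub(30,150,306,346)&(h>28); q=P[S]; print('shaft h pct',np.percentile(h[S],[5,50,95]))
Q=q-np.outer(h[S]-30,n)
l=cv2.fitLine(Q.astype(np.float32),cv2.DIST_HUBER,0,.01,.01).ravel(); ax=l[:3]*np.sign(l[2]); print('axis',ax,'az',np.degrees(np.arctan2(ax[1],ax[0])),'el',np.degrees(np.arcsin(ax[2])))
sl=P[sub(85,150,306,346)&(h>38)]; print('sleeve n',len(sl)); sc=(sl-l[3:])@ax
lowend=((Q-l[3:])@ax).min()
mid=l[3:]+ax*(sc.min()+sc.max())/2; print('sleeve ext',sc.min(),sc.max(),'lowend->centre',lowend+75)
mid=l[3:]+ax*(lowend+75); print('centre by low end',mid,' by sleeve',l[3:]+ax*(sc.min()+sc.max())/2)
# clips: local coords
for name,v0 in [('by sleeve',l[3:]+ax*(sc.min()+sc.max())/2)]:
    X=ax-n*(ax@n); X/=np.linalg.norm(X); Y=np.cross(n,X); print('Y',Y)
    L=np.c_[(P-v0)@X,(P-v0)@Y,h-30]
    for lo,hi in [(-95,-40),(40,95)]:
        w=L[(L[:,1]>lo)&(L[:,1]<hi)&(L[:,2]>2)]; print(lo,len(w))
        for xl,xh in [(-60,0),(0,60)]:
            g=w[(w[:,0]>xl)&(w[:,0]<xh)]; print(xl,np.percentile(g,[2,50,98],axis=0).round(1).tolist())
    e=L[(h>-3)&(h<3)]; print('board ext',np.percentile(e,[.5,99.5],axis=0).round(1))
    rail=L[(np.abs(L[:,1])>20)&(np.abs(L[:,1])<45)&(h>5)]; print('rail h',np.histogram(rail[:,2]+30,8)); print('rail x',np.histogram(rail[:,0],12))
# held shaft
mm=np.zeros_like(m); mm[150:365,290:350]=1; H=cloud('wrist',d,mm,s); H=H[(H[:,2]>200)&(H[:,2]<260)]
l2=cv2.fitLine(H.astype(np.float32),cv2.DIST_HUBER,0,.01,.01).ravel(); print('held',l2, len(H)); a=(H-l2[3:])@l2[:3]; print(a.min(),a.max())
print(ctrl.read_state()['eef_pos'])
E
```

```text
n [-0.12950419  0.40140782  0.90669754] slope 24.947107673862032 upaz -72.11900204215989 7174 0.6687378013474345
shaft h pct [33.03249416 41.36185129 47.40462557]
axis [ 0.2824024  -0.8615972   0.42178103] az -71.85261 el 24.947083
sleeve n 1498
sleeve ext -2.5677703886894365 50.42472014433473 lowend->centre 19.063833289439692
centre by low end [492.67426058 -22.32370526  91.4943537 ]  by sleeve [494.04804702 -26.51506674  93.54616725]
Y [ 0.95051422  0.31067596 -0.00177808]
-95 1218
-60 [[-49.6, -77.5, 4.1], [-40.3, -69.4, 11.9], [-32.9, -53.3, 19.9]]
0 [[26.1, -77.2, 4.5], [34.8, -69.5, 12.5], [42.7, -53.5, 20.1]]
40 1239
-60 [[-49.0, 53.6, 4.3], [-39.6, 69.6, 11.5], [-32.3, 77.7, 20.3]]
0 [[26.2, 53.0, 4.5], [35.2, 69.0, 11.8], [43.2, 77.0, 20.0]]
board ext [[ -62.6 -101.8  -32. ]
 [  55.7  101.6  -27.6]]
rail h (array([ 55,  56,  53,  77, 320, 780, 268,  47]), array([ 5.00373791,  6.27000327,  7.53626862,  8.80253398, 10.06879934,
       11.33506469, 12.60133005, 13.8675954 , 15.13386076]))
rail x (array([370, 454,   0,   0,   0,   0,   0,   0,   0,   0, 283, 549]), array([-48.645063  , -41.24172432, -33.83838565, -26.43504698,
       -19.03170831, -11.62836963,  -4.22503096,   3.17830771,
        10.58164638,  17.98498505,  25.38832373,  32.7916624 ,
        40.19500107]))
held [-3.3122325e-01  9.4043893e-01 -7.6588556e-02  5.0502319e+02
 -7.0241173e+01  2.3791919e+02] 8437
-65.0672747835336 41.42978799840797
[509.98120595 -83.71190947 248.81431771]
```

Emit:
play_rows:
  targets:
    - [1, 2.5, -2.2, 0, 1.7]
    - [1, 5, -4.4, 1, 1.7]
    - [1, 6.83, -6.12, 4, 1.7]
    - [1, 6.83, -6.12, 8.1, 1.7]
    - [1, 6.83, -6.12, 8.1, 1.7]
    - [1, 6.83, -6.12, 8.1, 1.7]
    - [1, 6.83, -6.12, 8.1, 1.7]

```text
clock: 6.0
eef_pos: [431.7, -41.4, 168.9]
tool_rot: [3.139, 0.001, 1.887]
force: [0.6, -0.2, -0.8]
width: 22.6
gripper_force: 59.4
```

```bash
python3 - <<'E'
from h import *
s=ctrl.read_state(); im,d=ctrl.get_image('wrist'); save('w4.png',im); np.savez('w4.npz',im=im,d=d,eef=s['eef_pos'],rot=s['tool_rot'])
for _ in range(3):
    s=ctrl.read_state(); print(s['clock'],s['eef_pos'],s['tool_rot'],s['force'],s['width']); ctrl.get_image('wrist')
E
```

```text
6.05 [431.78551681 -41.42476441 168.96872233] [3.13808797e+00 1.29803577e-03 1.88735841e+00] [ 0.863669   -0.473027   -0.38268922] 22.649513187785104
6.1 [431.66255414 -41.34225678 168.85606412] [3.13818742e+00 1.19479282e-03 1.88748857e+00] [-0.6882457  -0.79955858 -0.22582052] 22.41262668014363
6.15 [431.43220716 -41.2908483  168.64897315] [3.13861168e+00 9.82564147e-04 1.88747566e+00] [ 0.83092018  0.44817667 -0.57777439] 22.747295998985237
```

View pics/w4.png

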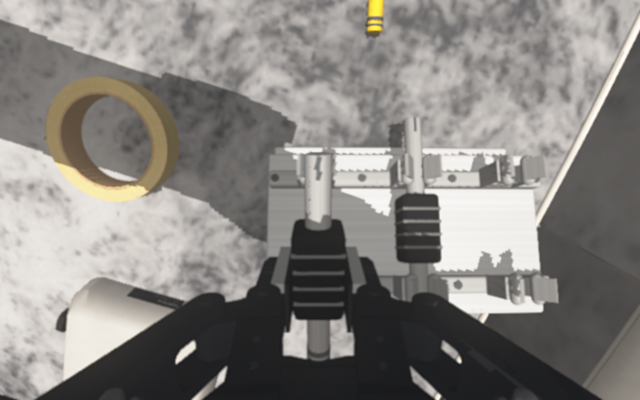

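```bash
cat >> h.py <<'E'
UP=np.radians(-71.95); n0=np.array([-np.cos(UP)*np.sin(np.radians(25)),-np.sin(UP)*np.sin(np.radians(25)),np.cos(np.radians(25))])
X0=np.array([np.cos(UP)*np.cos(np.radians(25)),np.sin(UP)*np.cos(np.radians(25)),np.sin(np.radians(25))]); Y0=np.cross(n0,X0)
C0=np.array([493.2,-23.9,92.3])
E
python3 - <<'E'
from h import *
z=np.load('w4.npz'); s=dict(eef_pos=z['eef'],tool_rot=z['rot']); im,d=z['im'],z['d']
def loc(r0,r1,c0,c1):
    m=np.zeros(d.shape,bool); m[r0:r1,c0:c1]=1; P=cloud('wrist',d,m,s)-C0; return np.c_[P@X0,P@Y0,P@n0]
pc=lambda q:np.percentile(q,[2,50,98],axis=0).round(1).tolist()
q=loc(195,262,390,445); q=q[q[:,2]>7]; print('med sleeve',pc(q))
q=loc(115,190,395,435); q=q[(q[:,2]>2)&(abs(q[:,1])<8)]; print('med steel low',pc(q))
q=loc(140,190,480,550); q=q[q[:,2]>3]; print('far low clip',pc(q))
q=loc(270,310,500,560); q=q[q[:,2]>3]; print('far up clip',pc(q))
q=loc(195,270,450,535); q=q[abs(q[:,2]+30)<8]; print('board',pc(q))
m=np.zeros(d.shape,bool); m[150:365,285:352]=1; P=cloud('wrist',d,m,s)
T=ext('wrist',s); Rm=R.from_euler('xyz',s['tool_rot']).as_matrix(); t=(P-s['eef_pos'])@Rm
k=(t[:,2]>-15)&(t[:,2]<30)&(abs(t[:,1])<15); t=t[k]; P=P[k]; print('held in tool',pc(t))
for lo in range(-55,56,10):
    g=t[(t[:,0]>lo)&(t[:,0]<lo+10)]; 
    if len(g)>20: print(lo+5,len(g),np.median(g[:,1]).round(1),g[:,2].min().round(1),np.percentile(g[:,2],10).round(1),end=' | ')
L=(P-C0); print('\nheld Y',pc(np.c_[L@Y0]))
E
```

```text
med sleeve [[-21.0, -12.3, 8.6], [-0.9, -1.3, 11.8], [18.7, 10.7, 13.2]]
med steel low [[-74.7, -7.0, 2.6], [-45.3, 0.5, 5.8], [-27.5, 7.3, 16.1]]
far low clip [[-47.3, 53.0, 4.2], [-38.6, 69.3, 10.9], [-30.0, 76.4, 19.9]]
far up clip [[27.7, 52.8, 4.3], [36.5, 69.1, 11.0], [45.2, 75.8, 19.9]]
board [[-28.0, 35.6, -31.5], [-0.4, 66.9, -30.1], [26.3, 98.8, -28.7]]
held in tool [[-44.1, -13.2, -12.1], [10.1, -0.9, 8.7], [54.1, 11.5, 20.5]]
-50 144 -1.0 13.4 14.0 | -40 377 -1.0 13.0 14.0 | -30 371 -1.0 12.9 14.0 | -20 409 -1.0 6.8 7.7 | -10 1143 -0.9 -14.1 -10.8 | 0 1379 -0.9 -14.7 -11.6 | 10 1755 -0.5 -13.4 -8.9 | 20 1570 -0.9 6.3 7.6 | 30 570 -0.9 12.6 13.7 | 40 609 -0.9 12.2 13.8 | 50 675 -0.9 12.2 13.5 | 60 122 -0.9 12.3 14.1 | 
held Y [[-77.2], [-64.8], [-52.4]]
```

Emit:
play_rows:
  targets:
    - [1, 0.1, -0.15, 1, 0]
    - [1, 0.1, -0.15, 2, 0]
    - [1, 0.1, -0.15, 2.4, 0]
    - [1, 0.1, -0.15, 2.7, 0]
    - [1, 0.1, -0.15, 3, 0]
    - [1, 0.1, -0.15, 3.2, 0]
    - [1, 0.1, -0.15, 3.4, 0]
    - [1, 0.1, -0.15, 3.4, 0]

```text
clock: 7.0
eef_pos: [428.5, -40.6, 133.0]
tool_rot: [-3.141, 0.0, 1.888]
force: [1.8, 0.2, -2.6]
width: 22.5
gripper_force: 59.3
```

```bash
cat >> h.py <<'E'
def held(d,s,lim=60,box=(100,390,270,370)):
    m=np.zeros(d.shape,bool); m[box[0]:box[1],box[2]:box[3]]=1; P=cloud('wrist',d,m,s)
    Rm=R.from_euler('xyz',s['tool_rot']).as_matrix(); t=(P-s['eef_pos'])@Rm
    t=t[(t[:,2]>-40)&(t[:,2]<60)&(abs(t[:,1]+.9)<5)]
    for lo in range(-lim,lim+50,10):
        g=t[(t[:,0]>lo)&(t[:,0]<lo+10)]
        if len(g)>15: print(lo+5,len(g),np.percentile(g[:,2],[15,50]).round(1),end=' | ')
    print()
E
python3 - <<'E'
from h import *
s=ctrl.read_state(); im,d=ctrl.get_image('wrist'); save('w5.png',im)
print(s['eef_pos'],s['force'],s['torque']); held(d,s)
E
```

```text
[428.51137499 -40.63039674 132.98124613] [ 1.76906295  0.15571938 -2.58109503] [ 0.00718648 -0.32902055  0.05285648]
-45 271 [14.2 15.1] | -35 314 [14.3 15.2] | -25 186 [14. 15.] | -15 370 [7.6 8.2] | -5 438 [7.6 8.2] | 5 460 [7.4 8. ] | 15 491 [7.3 7.9] | 25 624 [ 8.8 13.9] | 35 508 [13.8 14.7] | 45 530 [13.6 14.5] | 55 380 [13.7 14.8] |
```

View pics/w5.png

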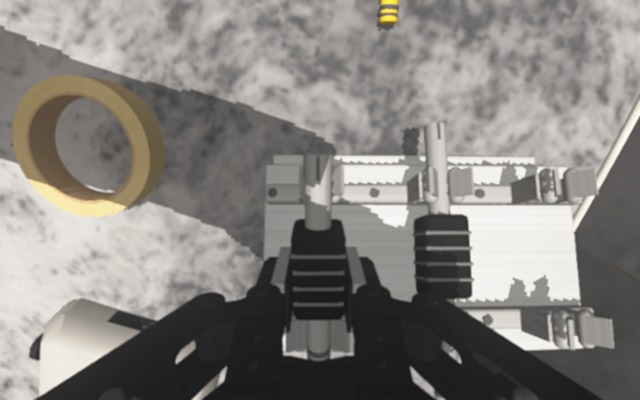

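Emit:
play_rows:
  targets:
    - [1, 0, 0, 0.2, 0]
    - [1, 0, 0, 0.4, 0]
    - [1, 0, 0, 0.6, 0]
    - [1, 0, 0, 0.6, 0]

```text
clock: 7.45
eef_pos: [429.5, -40.1, 127.9]
tool_rot: [3.139, 0.0, 1.889]
force: [0.8, 2.6, 10.3]
width: 22.3
gripper_force: 61.1
```

```bash
python3 - <<'E'
from h import *
s=ctrl.read_state(); im,d=ctrl.get_image('wrist')
print(s['eef_pos'],s['tool_rot'],s['force'],s['torque']); held(d,s)
E
```

```text
[429.47849912 -40.08971637 127.94999524] [3.13925498e+00 6.76714460e-05 1.88852335e+00] [ 0.76327103  2.60491439 10.2968099 ] [ 0.06788184 -0.38028168  0.07511193]
-45 226 [12.4 13.3] | -35 368 [12.6 13.5] | -25 205 [13.1 14. ] | -15 381 [7.  7.6] | -5 452 [7.2 7.8] | 5 474 [7.3 8. ] | 15 495 [7.6 8.3] | 25 622 [ 9.5 14.8] | 35 510 [14.8 15.7] | 45 534 [15.1 16. ] | 55 354 [15.3 16.4] |
```

Emit:
play_rows:
  targets:
    - [1, 0, 0, 0.2, 0]
    - [1, -0.1, 0, 0.4, 0]
    - [1, -0.15, 0, 0.6, 0]
    - [1, -0.2, 0, 0.8, 0]
    - [1, -0.25, 0, 1.0, 0]
    - [1, -0.3, 0, 1.2, 0]
    - [1, -0.3, 0, 1.2, 0]

```text
clock: 8.2
eef_pos: [429.2, -39.6, 116.1]
tool_rot: [3.141, -0.005, 1.892]
force: [-0.6, 11.7, 15.4]
width: 22.6
gripper_force: 65.4
```

```bash
python3 - <<'E'
from h import *
s=ctrl.read_state(); im,d=ctrl.get_image('wrist')
print(s['eef_pos'],s['tool_rot'],s['force'],s['torque']); held(d,s)
E
```

```text
[429.22156808 -39.6105048  116.13795178] [ 3.14073096 -0.00508719  1.89172593] [-0.62429154 11.67205748 15.3698256 ] [ 1.84935372 -0.00424696  0.07685431]
-35 297 [0.2 3.2] | -25 419 [2.1 5.5] | -15 416 [1.6 2.3] | -5 536 [3.7 4.8] | 5 536 [6.4 7.5] | 15 545 [ 9.1 10.3] | 25 617 [12.8 19.6] | 35 473 [21.6 22.8] | 45 479 [24.1 25.4] | 55 140 [26.1 27.2] |
```

Emit:
play_rows:
  targets:
    - [1, -0.05, 0, 0.2, 0]
    - [1, -0.1, 0, 0.4, 0]
    - [1, -0.15, 0, 0.6, 0]
    - [1, -0.2, 0, 0.8, 0]
    - [1, -0.25, 0, 0.9, 0]
    - [1, -0.25, 0, 0.9, 0]
    - [1, -0.25, 0, 0.9, 0]

```text
clock: 8.95
eef_pos: [430.1, -41.0, 107.9]
tool_rot: [3.14, -0.006, 1.891]
force: [-2.3, 15.5, 27.3]
width: 22.8
gripper_force: 71.3
```

```bash
python3 - <<'E'
from h import *
s=ctrl.read_state(); im,d=ctrl.get_image('wrist')
print(s['eef_pos'],s['tool_rot'],s['force'],s['torque']); held(d,s)
E
```

```text
[430.11174481 -40.98848197 107.94338819] [ 3.13968446 -0.0064203   1.89137258] [-2.32436056 15.46208822 27.34256476] [ 2.58807921  0.17586528 -0.14908078]
-35 58 [-3.6 -3.1] | -25 589 [-4.9 -0.4] | -15 387 [-2.5 -1.7] | -5 597 [0.1 1.9] | 5 601 [4.9 6.7] | 15 585 [ 9.6 11.4] | 25 598 [15.3 22.5] | 35 531 [21.4 25.9] | 45 490 [27.4 32.5] |
```

Emit:
play_rows:
  targets:
    - [1, -0.1, 0, 0.2, 0]
    - [1, -0.15, 0, 0.4, 0]
    - [1, -0.15, 0, 0.4, 0]
    - [1, -0.15, 0, 0.4, 0]

```text
clock: 9.4
eef_pos: [430.1, -41.1, 107.2]
tool_rot: [3.138, -0.009, 1.892]
force: [-10.9, 18.2, 76.4]
width: 22.6
gripper_force: 79.0
```

```bash
python3 - <<'E'
from h import *
s=ctrl.read_state(); im,d=ctrl.get_image('wrist')
print(s['eef_pos'],s['tool_rot'],s['force'],s['torque']); held(d,s)
E
```

```text
[430.14261958 -41.12191508 107.22940844] [ 3.13751709 -0.0092933   1.89225758] [-10.86772867  18.16900494  76.35642859] [ 3.62782091  2.05564692 -0.08754001]
-35 43 [-4.1 -3.4] | -25 602 [-5.3 -0.9] | -15 371 [-3.1 -2.3] | -5 595 [-0.5  1.4] | 5 603 [4.3 6.2] | 15 582 [ 9.2 10.9] | 25 621 [14.8 22.1] | 35 533 [20.9 25.7] | 45 492 [26.4 32.3] |
```

Emit:
play_rows:
  targets:
    - [1, 0.1, 0, -0.4, 0]
    - [0.58, 0.1, 0, -0.4, 0]
    - [0.58, 0.1, 0, -0.4, 0]
    - [0.58, 0.1, 0, -0.4, 0]
    - [0.58, 0.1, 0, -2.4, 0]
    - [0.58, 0.1, 0, -5.4, 0]
    - [0.58, 0.1, 0, -9.4, 0]
    - [0.58, 0.1, 0, -9.4, 0]
    - [0.58, 0.1, 0, -9.4, 0]

```text
clock: 10.35
eef_pos: [430.4, -46.6, 196.4]
tool_rot: [3.141, 0.0, 1.887]
force: [0.1, -0.1, 0.3]
width: 35.8
gripper_force: 0.0
```

```bash
cat >> h.py <<'E'
def rackcheck(d,s,Yc,half,dump=True):
    P=cloud('wrist',d,np.ones(d.shape,bool),s)-C0; L=np.c_[P@X0,P@Y0,P@n0]
    L=L[(abs(L[:,1]-Yc)<7)&(abs(L[:,0])<half+25)&(L[:,2]>-4)&(L[:,2]<50)]
    for lo in range(-half//10*10-20,half+20,10):
        g=L[(L[:,0]>=lo)&(L[:,0]<lo+10)]
        if len(g)>15: print(lo+5,len(g),np.percentile(g[:,2],[50,90]).round(1),np.median(g[g[:,2]>np.percentile(g[:,2],60)][:,1]).round(1),end=' | ')
    print('ends',np.percentile(L[:,0],[.5,99.5]).round(1))
E
python3 - <<'E'
from h import *
s=ctrl.read_state(); im,d=ctrl.get_image('wrist'); save('w6.png',im)
print(s['eef_pos'],s['tool_rot'],s['force'],s['width'])
rackcheck(d,s,-66,55); rackcheck(d,s,0,75)
E
```

```text
[430.38556387 -46.58659525 196.41448008] [3.14114857e+00 3.95284480e-04 1.88712470e+00] [ 0.06042685 -0.0916362   0.30858987] 35.77218634208598
-55 90 [4.7 6.3] -65.4 | -45 230 [ 7.7 13.9] -69.8 | -35 295 [ 9.1 13.4] -69.8 | -25 194 [ 5.3 10.8] -65.9 | -15 270 [11.9 12.8] -66.3 | -5 289 [12.  12.8] -64.9 | 5 286 [12.1 12.8] -65.9 | 15 295 [12.  12.9] -66.3 | 25 259 [ 6.  11.4] -65.6 | 35 313 [ 9.8 14.4] -70.4 | 45 274 [ 6.2 12.9] -65.9 | 55 117 [5.1 6.4] -66.3 | ends [-53.8  54.1]
-75 135 [4.5 6.3] -0.5 | -65 212 [4.8 6.2] -0.1 | -55 192 [5.1 6.2] -0.3 | -45 229 [ 7.  13.7] 5.0 | -35 284 [ 8.9 13.5] 4.8 | -25 195 [ 5.7 11.8] 0.1 | -15 273 [12.  12.8] -0.3 | -5 284 [12.  12.7] -0.1 | 5 293 [12.1 12.8] 0.3 | 15 280 [11.9 12.7] 0.4 | 25 277 [ 5.6 10.7] 1.2 | 35 311 [ 9.6 14.3] 5.1 | 45 277 [ 5.9 12.5] 3.9 | 55 223 [5.2 6.3] -0.5 | 65 47 [4.9 6.2] -0.4 | ends [-75.4  61.8]
```

View pics/w6.png

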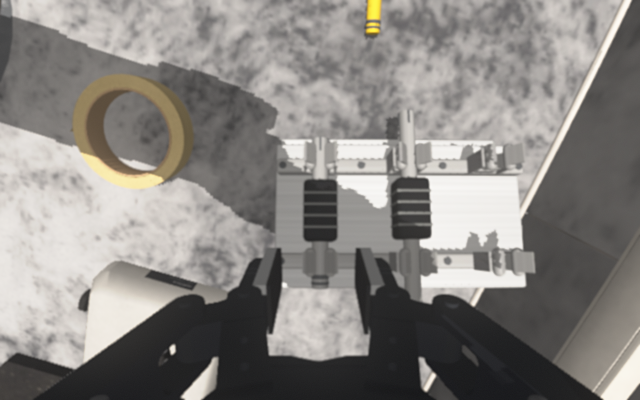

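Emit:
play_rows:
  targets:
    - [0.58, 4, 2.1, -2, -6]
    - [0.5, 8, 4.2, -2, -12]
    - [0, 12, 6.3, -2, -18]
    - [0, 16.2, 8.5, -2, -24]
    - [0, 20.3, 10.6, -2, -30]
    - [0, 24.4, 12.8, -2, -36]
    - [0, 28.5, 15, 0, -42]
    - [0, 32.6, 17, 1, -48]
    - [0, 36.7, 19.2, 3, -54]
    - [0, 40.8, 21.3, 5, -60.2]

```text
clock: 11.4
eef_pos: [504.9, 407.9, 143.6]
tool_rot: [-3.139, -0.002, 2.942]
force: [1.4, -0.1, -0.3]
width: 85.5
gripper_force: 0.0
```

Emit:
play_rows:
  targets:
    - [0, 0, 0, 0, 0]
    - [0, 0, 0, 0, 0]
    - [0, 0, 0, 0, 0]

```text
clock: 11.7
eef_pos: [505.5, 404.8, 145.4]
tool_rot: [-3.139, -0.001, 2.936]
force: [0.5, 0.8, 0.3]
width: 85.4
gripper_force: 0.0
```

```bash
python3 - <<'E'
from h import *
s=ctrl.read_state(); im,d=ctrl.get_image('wrist'); save('w7.png',im)
print(s['clock'],s['eef_pos'],s['tool_rot'])
for r in ctrl.search_frame('wrist','shaft_long_center'):
    b=[int(x) for x in r['bbox']]; print(r); print(shaftfit('wrist',d,(max(b[0]-25,0),max(b[1]-20,0),b[2]+25,b[3]+20),s))
print(ctrl.read_state()['eef_pos'])
E
```

```text
11.7 [505.52282204 404.75853224 145.41063074] [-3.13861254e+00 -1.05522268e-03  2.93603911e+00]
{'bbox': [310.3, 81.5, 343.4, 307.8], 'confidence': 0.91}
{'n': 4133, 'mid': array([506.2, 409.8]), 'sleeve': array([506.5, 409.7]), 'L': np.float64(187.0611706389666), 'az': np.float32(-11.644355), 'zmax': np.float64(24.522221188840163)}
[506.06682234 404.98795724 146.72853774]
```

Emit:
play_rows:
  targets:
    - [0, 0.05, 0.45, 4, 0]
    - [0, 0.05, 0.45, 8, 0]
    - [0, 0.05, 0.45, 11.5, 0]
    - [0.4, 0.05, 0.45, 11.5, 0]
    - [1, 0.05, 0.45, 11.5, 0]
    - [1, 0.05, 0.45, 11.5, 0]
    - [1, 0.05, 0.45, 11.5, 0]
    - [1, 0.05, 0.45, 11.5, 0]
    - [1, 0.05, 0.45, 11.5, 0]
    - [1, 0.05, 0.45, 11.5, 0]

```text
clock: 12.8
eef_pos: [507.3, 412.4, 34.3]
tool_rot: [3.138, 0.003, 2.938]
force: [-0.4, -0.6, 8.3]
width: 22.5
gripper_force: 59.8
```

Emit:
play_rows:
  targets:
    - [1, 1, 0, -3, 0]
    - [1, 3, 0, -7, 0]
    - [1, 5, -1, -11, 0]
    - [1, 5, -4, -15, 8]
    - [1, 4, -8.5, -17, 16]
    - [1, 3, -13, -17, 24]
    - [1, 2, -17.5, -17, 32]
    - [1, 0.5, -22, -17, 40]
    - [1, -1, -26.5, -17, 48]
    - [1, -2, -31, -17, 56]

```text
clock: 13.8
eef_pos: [463.7, 102.2, 202.9]
tool_rot: [3.138, 0.0, 1.955]
force: [0.9, 0.9, -0.8]
width: 22.5
gripper_force: 59.1
```

Emit:
play_rows:
  targets:
    - [1, 0, 0, 0, 4.1]
    - [1, 0, 0, 0, 4.1]
    - [1, 0, 0, 0, 4.1]

```text
clock: 14.1
eef_pos: [463.1, 105.0, 202.2]
tool_rot: [3.14, -0.001, 1.893]
force: [0.4, 0.1, -1.4]
width: 22.7
gripper_force: 59.1
```

```bash
python3 - <<'E'
from h import *
s=ctrl.read_state(); im,d=ctrl.get_image('wrist')
print(s['clock'],s['eef_pos'],s['tool_rot'],s['width']); held(d,s,110,(20,390,270,370))
P=cloud('wrist',d,np.ones(d.shape,bool),s); q=P[(P[:,0]>590)&(P[:,1]>-150)&(P[:,1]<150)&(P[:,2]>3)]
for z in range(0,300,20):
    g=q[(q[:,2]>z)&(q[:,2]<z+20)]
    if len(g)>20: print(z,len(g),np.percentile(g[:,0],2).round(),end='; ')
t=np.load('top0.npz'); P=cloud('top',t['d'],np.ones(t['d'].shape,bool)); q=P[(P[:,0]>540)&(P[:,1]>-150)&(P[:,1]<150)]
print()
for z in range(100,400,20):
    g=q[(q[:,2]>z)&(q[:,2]<z+20)]
    if len(g)>5: print(z,len(g),np.percentile(g,3,axis=0).round(),end='; ')
print(); S=C0+66*Y0+14*n0; print(S,towin(s,S+[.6,-1.9,19.7+45]))
E
```

```text
14.1 [463.10193253 104.95447636 202.18866184] [ 3.14024608e+00 -9.04821132e-04  1.89273716e+00] 22.6849137363769
-55 47 [17.4 18.2] | -45 289 [16.9 17.7] | -35 313 [16.8 17.7] | -25 163 [11.6 17.3] | -15 379 [10.3 10.9] | -5 407 [10.2 10.7] | 5 453 [10.2 10.7] | 15 491 [10.2 10.8] | 25 585 [13.3 17.1] | 35 501 [16.6 17.5] | 45 519 [16.6 17.5] | 55 542 [16.5 17.5] | 65 569 [16.5 17.5] | 75 633 [16.6 17.6] | 85 664 [16.4 17.5] | 95 294 [16.5 17.6] | 
0 1412 638.0; 20 1566 643.0; 40 1838 643.0; 60 2050 643.0; 80 2244 643.0; 100 1333 643.0; 120 1210 622.0; 140 3394 621.0; 160 7084 622.0; 180 1617 642.0; 
100 35 [553. -47. 100.]; 120 66 [ 554. -115.  120.]; 140 195 [ 620. -141.  141.]; 160 791 [ 622. -143.  163.]; 180 173 [ 642. -143.  181.]; 200 186 [ 642. -143.  201.]; 220 183 [ 642. -144.  221.]; 240 202 [ 642. -144.  241.]; 260 235 [ 642. -144.  261.]; 280 271 [ 593. -143.  281.]; 300 390 [ 587. -140.  301.]; 320 485 [ 588. -138.  321.]; 340 735 [ 592. -131.  341.]; 360 634 [ 596. -137.  360.]; 380 466 [ 642. -142.  381.]; 
[554.11865107   2.17536703 104.98830902] [-12.83   5.37   3.25]
```

```bash
python3 - <<'E'
from h import *
t=np.load('top0.npz'); P=cloud('top',t['d'],np.ones(t['d'].shape,bool)); q=P[(P[:,0]>540)&(P[:,0]<635)&(P[:,1]>-200)&(P[:,1]<200)&(P[:,2]>185)]
for y in range(-200,200,15):
    g=q[(q[:,1]>y)&(q[:,1]<y+15)]
    if len(g)>5: print(y,len(g),g[:,0].min().round(),np.percentile(g[:,2],[1,99]).round(), end='; ')
E
```

```text
-200 235 622.0 [639. 677.]; -185 237 623.0 [639. 677.]; -170 243 623.0 [638. 678.]; -155 240 623.0 [637. 678.]; -140 232 623.0 [637. 678.]; -125 230 623.0 [640. 677.]; -110 224 623.0 [640. 677.]; -95 227 623.0 [639. 677.]; -80 226 623.0 [639. 678.]; -65 227 623.0 [638. 678.]; -50 233 623.0 [638. 677.]; -35 228 623.0 [638. 677.]; -20 221 623.0 [637. 677.]; -5 219 623.0 [640. 677.]; 10 222 623.0 [639. 677.]; 25 218 623.0 [640. 677.]; 40 224 623.0 [639. 677.]; 55 230 606.0 [308. 677.]; 70 363 585.0 [309. 677.]; 85 406 585.0 [301. 677.]; 100 436 587.0 [293. 677.]; 115 414 590.0 [289. 677.]; 130 370 593.0 [285. 676.]; 145 381 599.0 [312. 679.]; 160 324 605.0 [322. 679.]; 175 258 620.0 [636. 679.]; 190 176 619.0 [637. 679.];
```

Emit:
play_rows:
  targets:
    - [1, -4, 0, 0, 0.4]
    - [1, -8, 0, 0, 0.4]
    - [1, -11.5, 0.8, 0, 0.4]
    - [1, -12.8, 3, 0, 0.4]
    - [1, -12.8, 5.4, 1, 0.4]
    - [1, -12.8, 5.4, 2.9, 0.4]
    - [1, -12.8, 5.4, 2.9, 0.4]
    - [1, -12.8, 5.4, 2.9, 0.4]

```text
clock: 14.95
eef_pos: [553.7, 0.1, 172.4]
tool_rot: [-3.14, -0.001, 1.885]
force: [0.1, -0.2, -1.5]
width: 22.3
gripper_force: 59.2
```

```bash
python3 - <<'E'
from h import *
s=ctrl.read_state(); im,d=ctrl.get_image('wrist'); save('w8.png',im)
s2=ctrl.read_state();print(s['clock'],s['eef_pos'],s2['eef_pos'],s['tool_rot'],s['force']); held(d,s,110,(20,390,270,370))
P=cloud('wrist',d,np.ones(d.shape,bool),s); L=(P-C0)@np.c_[X0,Y0,n0]
g=L[(abs(L[:,0])<15)&(abs(L[:,1])<14)&(L[:,2]>7)&(L[:,2]<20)]; print('med sleeve Y',np.percentile(g[:,1],[1,50,99]),np.percentile(g[:,2],50))
w=P[(P[:,2]>130)&(P[:,2]<160)]; w=(w-C0)@np.c_[X0,Y0,n0]; w=w[abs(w[:,1]-66)<20]; print('held Y',np.percentile(w[:,1],[1,50,99]))
for sgn in (-66,): 
  for xl in (-38,38):
    c=L[(abs(L[:,0]-xl)<8)&(abs(L[:,1]-66)<16)&(L[:,2]>3)&(L[:,2]<22)]; print('clip',xl,len(c),np.percentile(c,[2,98],axis=0).round(1).tolist())
print(towin(s2,C0+66*Y0+14*n0+[.6,-1.9,22.7+45]))
E
```

```text
14.95 [5.53727794e+02 8.91689097e-02 1.72448118e+02] [ 5.54105898e+02 -2.09302222e-01  1.73040737e+02] [-3.14012954e+00 -7.46023964e-04  1.88461905e+00] [ 0.0731611  -0.15331362 -1.52536311]
-55 49 [17.2 18.8] | -45 293 [16.9 17.7] | -35 309 [16.9 17.7] | -25 160 [11.9 17.5] | -15 378 [10.3 10.8] | -5 406 [10.2 10.9] | 5 451 [10.2 10.8] | 15 494 [10.1 10.8] | 25 590 [13.3 17.1] | 35 498 [16.7 17.6] | 45 522 [16.7 17.5] | 55 543 [16.6 17.5] | 65 569 [16.7 17.5] | 75 631 [16.6 17.5] | 85 664 [16.5 17.5] | 95 298 [16.5 17.5] | 
med sleeve Y [-11.55620844   1.03251146  12.14335579] 11.862060976445601
held Y [50.09431715 64.17679702 80.79110413]
clip -38 283 [[-45.6, 54.0, 5.0], [-30.4, 78.6, 20.1]]Traceback (most recent call last):
  File "<stdin>", line 9, in <module>
    return _quantile_unchecked(
        a, q, axis, out, overwrite_input, method, keepdims, weights)
    return _ureduce(a,
                    func=_quantile_ureduce_func,
    ...<5 lines>...
                    overwrite_input=overwrite_input,
                    method=method)
    r = func(a, **kwargs)
    result = _quantile(arr,
                       quantiles=q,
    ...<2 lines>...
                       out=out,
                       weights=wgt)
    slices_having_nans = np.isnan(arr[-1, ...])
                                  ~~~^^^^^^^^^
IndexError: index -1 is out of bounds for axis 0 with size 0
```

Emit:
play_rows:
  targets:
    - [1, 0, 0.15, 1, 0]
    - [1, 0, 0.15, 2, 0]
    - [1, 0, 0.15, 2.4, 0]
    - [1, 0, 0.15, 2.7, 0]
    - [1, 0, 0.15, 3, 0]
    - [1, 0, 0.15, 3.3, 0]
    - [1, 0, 0.15, 3.6, 0]
    - [1, -0.1, 0.15, 3.9, 0]
    - [1, -0.1, 0.15, 4.2, 0]
    - [1, -0.1, 0.15, 4.2, 0]

```text
clock: 16.0
eef_pos: [556.2, -0.8, 131.1]
tool_rot: [3.141, -0.001, 1.883]
force: [-1.4, 2.7, 9.1]
width: 22.7
gripper_force: 60.6
```

```bash
python3 - <<'E'
from h import *
s=ctrl.read_state(); im,d=ctrl.get_image('wrist')
print(s['eef_pos'],s['tool_rot'],s['force'],s['torque']); held(d,s,110,(20,390,270,370))
E
```

```text
[556.2007415   -0.80512219 131.05048005] [ 3.14108835e+00 -7.26379400e-04  1.88281957e+00] [-1.39033269  2.71596083  9.11980909] [0.0712327  0.22793066 0.00242348]
-45 296 [15.6 16.4] | -35 328 [15.6 16.6] | -25 186 [11.2 16.3] | -15 379 [ 9.8 10.3] | -5 423 [10.  10.6] | 5 457 [10.2 10.8] | 15 506 [10.5 11.1] | 25 577 [13.6 17.7] | 35 502 [17.5 18.5] | 45 517 [17.8 18.7] | 55 537 [18.1 19. ] | 65 568 [18.3 19.2] | 75 596 [18.6 19.5] | 85 636 [18.8 19.9] | 95 279 [18.9 20. ] |
```

Emit:
play_rows:
  targets:
    - [1, -0.05, 0, 0.25, 0]
    - [1, -0.1, 0, 0.5, 0]
    - [1, -0.15, 0, 0.75, 0]
    - [1, -0.2, 0, 1.0, 0]
    - [1, -0.28, 0, 1.25, 0]
    - [1, -0.35, 0, 1.5, 0]
    - [1, -0.42, 0, 1.7, 0]
    - [1, -0.5, 0, 1.9, 0]
    - [1, -0.55, 0, 2.1, 0]
    - [1, -0.55, 0, 2.1, 0]

```text
clock: 17.05
eef_pos: [556.0, -1.0, 111.3]
tool_rot: [-3.14, -0.009, 1.886]
force: [-8.9, 12.1, 24.1]
width: 22.7
gripper_force: 70.4
```

```bash
python3 - <<'E'
from h import *
s=ctrl.read_state(); im,d=ctrl.get_image('wrist')
print(s['eef_pos'],s['tool_rot'],s['force'],s['torque']); held(d,s,110,(20,390,270,370))
E
```

```text
[556.04307847  -0.9662798  111.2768562 ] [-3.14042678 -0.00850443  1.88608483] [-8.91383976 12.10115869 24.14514848] [ 1.92246715  1.54310742 -0.11406561]
-35 115 [-1.7 -0.7] | -25 503 [-3.7  1.2] | -15 499 [-0.6  0.5] | -5 601 [3.  4.8] | 5 578 [7.9 9.5] | 15 696 [12.8 14.8] | 25 444 [24.5 26.4] | 35 483 [24.9 29. ] | 45 493 [30.8 35.6] | 55 429 [38.9 40.9] | 65 399 [43.5 45.4] | 75 397 [48.1 50. ] | 85 136 [52.1 53.5] |
```

Emit:
play_rows:
  targets:
    - [1, -0.08, 0, 0.15, 0]
    - [1, -0.1, 0, 0.25, 0]
    - [1, -0.1, 0, 0.25, 0]

```text
clock: 17.4
eef_pos: [556.1, -1.0, 111.1]
tool_rot: [-3.141, -0.01, 1.886]
force: [-13.3, 14.4, 44.8]
width: 22.7
gripper_force: 73.3
```

Emit:
play_rows:
  targets:
    - [1, 0.1, 0, -0.2, 0]
    - [0.58, 0.1, 0, -0.2, 0]
    - [0.58, 0.1, 0, -0.2, 0]
    - [0.58, 0.1, 0, -0.2, 0]
    - [0.58, 0.1, 0, -2.4, 0]
    - [0.58, 0.1, 0, -5.4, 0]
    - [0.58, 0.1, 0, -9.4, 0]
    - [0.58, 0.1, 0, -9.4, 0]
    - [0.58, 0.1, 0, -9.4, 0]

```text
clock: 18.3
eef_pos: [558.1, -7.1, 201.3]
tool_rot: [3.141, 0.001, 1.882]
force: [-0.2, 0.1, -0.1]
width: 35.9
gripper_force: 0.0
```

```bash
python3 - <<'E'
from h import *
s=ctrl.read_state(); im,d=ctrl.get_image('wrist'); save('w9.png',im)
print(s['clock'],s['eef_pos'],s['tool_rot'],s['force'],s['width'])
for y,l in ((66,95),(0,75),(-66,55)): rackcheck(d,s,y,l)
E
```

```text
18.3 [558.06703332  -7.07892175 201.34480455] [3.14061587e+00 6.44996285e-04 1.88173289e+00] [-0.15666562  0.13123835 -0.097607  ] 35.92290631095333
-95 47 [4.8 6.4] 66.6 | -85 180 [5.  6.3] 66.5 | -75 185 [5.  6.1] 66.5 | -65 182 [4.8 6.2] 66.4 | -55 190 [4.8 5.9] 66.4 | -45 220 [ 6.4 13.8] 62.7 | -35 287 [ 9.3 13.9] 61.9 | -25 191 [4.9 6.5] 66.2 | -15 257 [11.8 12.6] 66.9 | -5 277 [11.8 12.6] 66.8 | 5 280 [11.8 12.7] 66.1 | 15 283 [11.9 12.6] 66.0 | 25 289 [ 9.9 12.1] 66.0 | 35 297 [ 9.8 14.3] 61.8 | 45 273 [ 5.9 12.5] 67.2 | 55 248 [5.  6.1] 65.8 | 65 235 [4.8 6.3] 66.1 | 75 234 [5.  6.3] 65.7 | 85 246 [4.8 6.4] 65.7 | 95 171 [4.8 6.1] 65.6 | ends [-91.5  96.1]
-75 137 [4.7 6.2] 0.4 | -65 200 [5.  6.3] 0.2 | -55 179 [5.1 6.2] 0.3 | -45 221 [ 6.8 13.8] -4.8 | -35 279 [ 8.9 13.9] -4.8 | -25 198 [ 5.9 11.9] -0.2 | -15 261 [12.  12.8] -0.0 | -5 265 [12.  12.8] -0.5 | 5 274 [12.  12.9] 1.3 | 15 291 [11.8 12.7] -0.3 | 25 255 [ 5.5 10.2] -0.4 | 35 282 [ 9.4 14.1] -5.1 | 45 259 [ 6. 12.] -3.9 | 55 236 [5.1 6.3] -0.2 | 65 88 [5.5 6.5] -0.7 | ends [-76.  65.]
-55 77 [5.1 6.2] -65.6 | -45 204 [ 8.7 13.7] -71.7 | -35 289 [ 8.6 13.7] -71.3 | -25 194 [ 5.5 10.8] -65.6 | -15 258 [12.  12.8] -66.7 | -5 264 [12.  12.8] -66.6 | 5 263 [12.1 13. ] -66.6 | 15 279 [12.1 13.1] -66.6 | 25 261 [ 6.1 11.3] -68.6 | 35 270 [ 9.4 13.7] -71.6 | 45 259 [ 6.2 12. ] -70.7 | 55 127 [4.6 6.2] -65.8 | ends [-53.7  54.5]
```

View pics/w9.png

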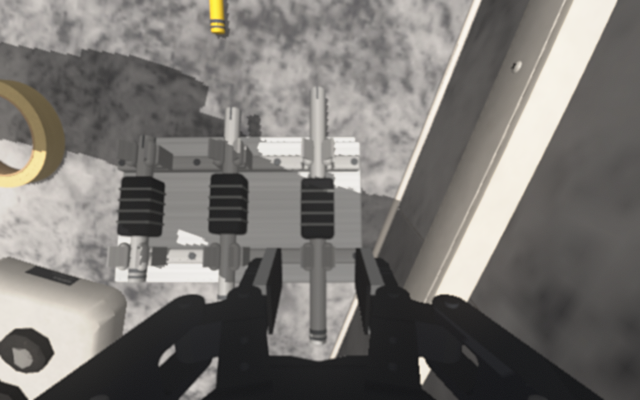

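The last picture shows all three shafts seated in order of length: short at about (140,207), medium at (228,204) and long at (317,208). The depth data puts each one level with its clip home, within about 2 mm along the shaft. The gripper is clear, so I'm handing in.

```bash
python3 -c "
from cell import ctrl
print(ctrl.finish_job())"
```

```text
the job is handed in; nothing more can be done
None
```

I put the short shaft in the nearest clips and the long one in the farthest, both home by the depth check with the medium still in place, and handed the job in at about 18 s; the hand-in returned no verdict.

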